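Make up the electrode kit to four

TASK

Make up the kit on the narrow yellow-topped stand so that exactly four copper electrodes, and nothing else, stand upright on it, with their feet fully on its top. All other electrodes and both steel dummies belong upright on the dark mould plate: move back there any dummy that is on the stand. Let no piece fall over or drop off, and leave the green cup and the amber jar where they are.

Things in the scene. Friction and masses are not known exactly. Their poses are not given: they have to be found in the camera images.
- copper1: bright copper electrode, a turned piece like a thick pin with a foot: round foot 32 dia x 10 high, plain round stem 24 dia above it, 56 high in all, ~0.2 kg; origin at the centre of its underside, z up along the stem. Grip it by the stem, 15 to 50 above the underside. Starts upright on the plate or on the stand (their tops are level)
- copper2: bright copper electrode, a turned piece like a thick pin with a foot: round foot 32 dia x 10 high, plain round stem 24 dia above it, 56 high in all, ~0.2 kg; origin at the centre of its underside, z up along the stem. Grip it by the stem, 15 to 50 above the underside. Starts upright on the plate or on the stand (their tops are level)
- copper3: bright copper electrode, a turned piece like a thick pin with a foot: round foot 32 dia x 10 high, plain round stem 24 dia above it, 56 high in all, ~0.2 kg; origin at the centre of its underside, z up along the stem. Grip it by the stem, 15 to 50 above the underside. Starts upright on the plate or on the stand (their tops are level)
- copper4: bright copper electrode, a turned piece like a thick pin with a foot: round foot 32 dia x 10 high, plain round stem 24 dia above it, 56 high in all, ~0.2 kg; origin at the centre of its underside, z up along the stem. Grip it by the stem, 15 to 50 above the underside. Starts upright on the plate or on the stand (their tops are level)
- copper5: bright copper electrode, a turned piece like a thick pin with a foot: round foot 32 dia x 10 high, plain round stem 24 dia above it, 56 high in all, ~0.2 kg; origin at the centre of its underside, z up along the stem. Grip it by the stem, 15 to 50 above the underside. Starts upright on the plate or on the stand (their tops are level)
- steel1: silver-grey steel dummy, same shape as the electrodes, a turned piece like a thick pin with a foot: round foot 32 dia x 10 high, plain round stem 24 dia above it, 56 high in all, ~0.2 kg; origin at the centre of its underside, z up along the stem. Grip it by the stem, 15 to 50 above the underside. Starts upright on the plate or on the stand (their tops are level)
- steel2: silver-grey steel dummy, same shape as the electrodes, a turned piece like a thick pin with a foot: round foot 32 dia x 10 high, plain round stem 24 dia above it, 56 high in all, ~0.2 kg; origin at the centre of its underside, z up along the stem. Grip it by the stem, 15 to 50 above the underside. Starts upright on the plate or on the stand (their tops are level)
- plate: dark steel mould plate, the stock place, fixed, 190 (its x) x 260 (its y) x 40 high, flat top; origin at the centre of its underside, top at z = +40
- stand: narrow yellow-topped stand, fixed, 290 long (its x) x 40 wide (its y), flat top 40 above its origin; origin at the centre of its underside
- jar: amber jar with steel cap, 60 dia, 70 high; origin at the centre of its underside (bystander)
- cup: empty green plastic cup, 70 dia, 80 high; origin at the centre of its underside (bystander)
Not all that is in view belongs to the job. What is shaped like the copper4 but pink, red or turquoise is not meant.

How it is judged (in metres and radians):
At the end, for the whole second after the job is handed in: Four copper electrodes on the stand (origins within 10 mm of its centre line, 140 mm of its middle lengthwise); the fifth and both steel dummies on the plate (within 90 mm in x, 125 mm in y of its centre); all upright within 0.12 rad, undersides within 6 mm of the tops, at rest (height (world z) of copper1 between 0.034 and 0.046 m and angle between each of copper1, copper2, copper3, copper4, copper5, steel1, steel2's own z axis and vertical below 0.12 rad and linear speed of each of copper1, copper2, copper3, copper4, copper5, steel1, steel2 below 0.02 m/s and height (world z) of copper2 between 0.034 and 0.046 m and height (world z) of copper3 between 0.034 and 0.046 m and height (world z) of copper4 between 0.034 and 0.046 m and height (world z) of copper5 between 0.034 and 0.046 m and height (world z) of steel1 between 0.034 and 0.046 m and height (world z) of steel2 between 0.034 and 0.046 m and x of steel1 in the frame of plate between -0.09 and 0.09 m and y of steel1 in the frame of plate between -0.125 and 0.125 m and x of steel2 in the frame of plate between -0.09 and 0.09 m and y of steel2 in the frame of plate between -0.125 and 0.125 m and (((x of copper1 in the frame of plate between -0.09 and 0.09 m and y of copper1 in the frame of plate between -0.125 and 0.125 m) and (x of copper2 in the frame of stand between -0.14 and 0.14 m and y of copper2 in the frame of stand between -0.01 and 0.01 m) and (x of copper3 in the frame of stand between -0.14 and 0.14 m and y of copper3 in the frame of stand between -0.01 and 0.01 m) and (x of copper4 in the frame of stand between -0.14 and 0.14 m and y of copper4 in the frame of stand between -0.01 and 0.01 m) and (x of copper5 in the frame of stand between -0.14 and 0.14 m and y of copper5 in the frame of stand between -0.01 and 0.01 m)) or ((x of copper2 in the frame of plate between -0.09 and 0.09 m and y of copper2 in the frame of plate between -0.125 and 0.125 m) and (x of copper1 in the frame of stand between -0.14 and 0.14 m and y of copper1 in the frame of stand between -0.01 and 0.01 m) and (x of copper3 in the frame of stand between -0.14 and 0.14 m and y of copper3 in the frame of stand between -0.01 and 0.01 m) and (x of copper4 in the frame of stand between -0.14 and 0.14 m and y of copper4 in the frame of stand between -0.01 and 0.01 m) and (x of copper5 in the frame of stand between -0.14 and 0.14 m and y of copper5 in the frame of stand between -0.01 and 0.01 m)) or ((x of copper3 in the frame of plate between -0.09 and 0.09 m and y of copper3 in the frame of plate between -0.125 and 0.125 m) and (x of copper1 in the frame of stand between -0.14 and 0.14 m and y of copper1 in the frame of stand between -0.01 and 0.01 m) and (x of copper2 in the frame of stand between -0.14 and 0.14 m and y of copper2 in the frame of stand between -0.01 and 0.01 m) and (x of copper4 in the frame of stand between -0.14 and 0.14 m and y of copper4 in the frame of stand between -0.01 and 0.01 m) and (x of copper5 in the frame of stand between -0.14 and 0.14 m and y of copper5 in the frame of stand between -0.01 and 0.01 m)) or ((x of copper4 in the frame of plate between -0.09 and 0.09 m and y of copper4 in the frame of plate between -0.125 and 0.125 m) and (x of copper1 in the frame of stand between -0.14 and 0.14 m and y of copper1 in the frame of stand between -0.01 and 0.01 m) and (x of copper2 in the frame of stand between -0.14 and 0.14 m and y of copper2 in the frame of stand between -0.01 and 0.01 m) and (x of copper3 in the frame of stand between -0.14 and 0.14 m and y of copper3 in the frame of stand between -0.01 and 0.01 m) and (x of copper5 in the frame of stand between -0.14 and 0.14 m and y of copper5 in the frame of stand between -0.01 and 0.01 m)) or ((x of copper5 in the frame of plate between -0.09 and 0.09 m and y of copper5 in the frame of plate between -0.125 and 0.125 m) and (x of copper1 in the frame of stand between -0.14 and 0.14 m and y of copper1 in the frame of stand between -0.01 and 0.01 m) and (x of copper2 in the frame of stand between -0.14 and 0.14 m and y of copper2 in the frame of stand between -0.01 and 0.01 m) and (x of copper3 in the frame of stand between -0.14 and 0.14 m and y of copper3 in the frame of stand between -0.01 and 0.01 m) and (x of copper4 in the frame of stand between -0.14 and 0.14 m and y of copper4 in the frame of stand between -0.01 and 0.01 m)))); the robot touches nothing.
It fails at once if an electrode or dummy falls over (tilts more than 0.6 rad) or drops off its support (underside lower than 25 mm) (angle between any of copper1, copper2, copper3, copper4, copper5, steel1, steel2's own z axis and vertical above 0.6 rad or height (world z) of any of copper1, copper2, copper3, copper4, copper5, steel1, steel2 below 0.025 m).
It fails at once if the cup or the jar is moved more than 30 mm (distance of any of jar, cup from where it was at the start of the episode above 0.03 m).
It also fails if it takes over 72 s, if anything falls off the work surface, if the arm or the gripper's body presses on something with over 40 N, if the wrist force passes 120 N, or if a joint passes its speed limit or range.

ROBOT

A 7-joint arm with a two-finger parallel gripper is mounted at the origin on the work surface. World frame = base frame: x ahead of the robot, y to its left, z up, the work surface at z = 0. Lengths are in mm, angles in rad, forces in N, time in s.
With the tool pointing down it reaches from about 400 to 875 mm from the base axis. Payload 4.4 kg.
Tool frame: the origin (TCP) lies between the finger pads; the fingertips stand 17 mm ahead of it and the grasp point (between the pads) lies 2 mm behind it; z points along the fingers, y is the line along which they close (so a half turn about z gives the same grasp; the last joint's range is limited). The gripper opens to 85 mm and grips with 20 to 120 N. Pads are 22 mm wide; open, the fingers measure 114 mm over their backs; the gripper's body (76 mm by 85 mm) begins 54 mm behind the grasp point. The pads swing forward as they close: fully open they stand 13 mm farther back than shut.
Start: joints at [-1.333, 0.628, 0.038, 1.517, -0.027, 0.996, -0.02], TCP at [194.423, 620.256, 248.313] pointing down, gripper open.
Joint ranges: [-3.06, 3.06], [-0.37, 2.12], [-1.25, 1.32], [0.18, 2.47], [-1.1, 4.24], [0.23, 1.98], [-2.94, 2.94]. Speed limits (rad/s): [2.57, 2.57, 3.14, 3.14, 3.14, 3.14, 3.14].

INTERFACE

Orientations are given as [roll, pitch, yaw] about the fixed x, y, z axes, in that order (R = Rz(yaw) Ry(pitch) Rx(roll)).
In Python, from cell import sensors, get_image, ctrl gives the robot as it stands.
- The arm moves only by the tool send_rows, never from a script. Its argument "series" is a list of rows, each a list of 3 entries, a list of its own where there are three numbers: the finger opening in mm, from 0 to 85.4, then the shift along the world's x, y, z in units of 60 mm (1.0 is 60 mm), then the turn, a rotation vector about the world's x, y, z in units of 5 degrees (1.0 is 5 degrees). A call has 1 to 8 rows; each row shifts and turns the commanded pose from where the row before left it; what a row does not reach is not made up. A row lasts 1/8 s, in which the tool goes at most 62.5 mm and 10.7 degrees, less where a joint would pass 70% of its speed; a pose out of reach is approached as far as the arm can. A call is refused whole if a number of a shift passes 1 or a number of a turn 1, either way. A call with a gripper value outside its range is refused whole. The fingers move at their own pace and stop on an object; the grip force is fixed at half the most. Time passes only in rows, so rows that do not move let the fingers close. It gives the time, the measured TCP pose, the force, the opening and the grip force at its end, in the units of the state.
- sensors.read_state(): the state, without advancing time (a new reading comes with each control period).
- get_image(name): name is "scene" or "top"; returns a dict with "img" (480x640x3 uint8, red, green, blue), "depth" (480x640 float32, mm along the optical axis (not along the pixel's ray), 0 where there is no reading), "vfov" (degrees; the focal length in pixels is half the picture's height over the tangent of half this angle, whatever the lens; pixels are square), "cx", "cy" (the principal point, pixels), "k1" (the pictures are not rectified: a ray, as slopes to the right and down, at radius r is drawn at 1 + k1 r^2 times it, then the intrinsics apply), "world_to_cam" (4x4, takes a point from world to camera coordinates). Camera axes: x right, y down, z forward; pixel columns grow to the right and rows downward; lengths in mm; the calibration is good to about 2 mm. A picture is of the moment at which its call begins.
- ctrl.finish_job(): hands the job in; it is judged then, once.
The state is a dict: "clock": time; "qpos": joint angles; "qd": joint speeds; "tau": joint torques, N m; "eef_pos": TCP position; "tool_rot": TCP orientation; "force": force on the tool from outside, world axes, zero at the start; "torque": the same for the moment, N m; "width": finger opening in mm; "gripper_force": force on a finger pad.
Only numpy, scipy, OpenCV 4.12 (cv2) and the standard library are available. Lean on these libraries where they do the work, as an engineer would, in place of code of your own. Each camera call takes 0.05 s, during which the arm holds its last target. There are 200 camera calls.

## Working session

There is one attempt and no reset: what is moved stays moved. The work goes in short steps, Python scripts to look and compute and a tool call to move; the robot and the scene stay as the last step left them, time stands still between calls to the robot, and variables do not carry over. Pictures are saved under pics/ and viewed, at most 10 in all, crops included, and the job is handed in when it is done.

Besides the shell and the picture viewer there is one more tool, called after "Emit:" as name([rows], argument=value, ...), one row to a line, values as JSON. send_rows: Moves the arm, as the interface text tells. Its arguments: {"type":"object","properties":{"series":{"type":"array"}},"required":["series"]}

```bash
mkdir -p pics; cat > h.py <<'E'
import numpy as np, cv2
from cell import sensors, get_image, ctrl
def K(d):
    f=240/np.tan(np.radians(d["vfov"])/2); return f
def ray(d,u,v):
    f=K(d); x=(u-d["cx"])/f; y=(v-d["cy"])/f
    a,b=x,y
    for _ in range(30):
        s=1+d["k1"]*(a*a+b*b); a,b=x/s,y/s
    return np.array([a,b,1.0])
def atz(d,u,v,z):
    M=np.array(d["world_to_cam"]); R=M[:3,:3]; t=M[:3,3]
    c=-R.T@t; r=R.T@ray(d,u,v); return c+r*(z-c[2])/r[2]
def save(d,n): cv2.imwrite("pics/"+n,d["img"][:,:,::-1])
E
python3 - <<'E'
from h import *
for n in("top","scene"):
    d=get_image(n); save(d,n+"1.png"); M=np.array(d["world_to_cam"]);print(n,d["vfov"],d["k1"],d["cx"],d["cy"],-M[:3,:3].T@M[:3,3])
    np.save(n+".npy",d,allow_pickle=True)
s=sensors.read_state();print(s)
E
```

```text
top 55.41636945835751 -0.07101039622972442 315.0012873942295 232.93576303782984 [ 292.59583431   20.70887087 1218.71350567]
scene 53.079519974070266 -0.04235167179800581 317.7815826339923 231.68133449494277 [ 1.04302954e+03 -5.61290681e-01  8.32305664e+02]
{'clock': 0.1, 'qpos': array([-1.33282051,  0.62926102,  0.03844785,  1.51825055, -0.02696955,
        0.99627829, -0.0200239 ]), 'qd': array([-0.00163046, -0.00183286,  0.002319  , -0.00374653, -0.00010775,
       -0.00050141,  0.0002526 ]), 'tau': array([ 3.16828606e-03, -5.64534509e+01,  1.23075027e+00, -1.93973440e+01,
        1.13699469e-02,  5.44784241e-03, -1.93241442e-05]), 'eef_pos': array([194.2571885 , 619.75380191, 247.48186648]), 'tool_rot': array([-3.13991407e+00,  4.41102671e-05,  2.83780744e+00]), 'force': array([ 0.2672812 ,  0.58404557, -1.24913825]), 'torque': array([ 0.06064251, -0.0081301 ,  0.02478325]), 'gripper_force': 0.0, 'width': 85.25279966804004}
```

View pics/top1.png

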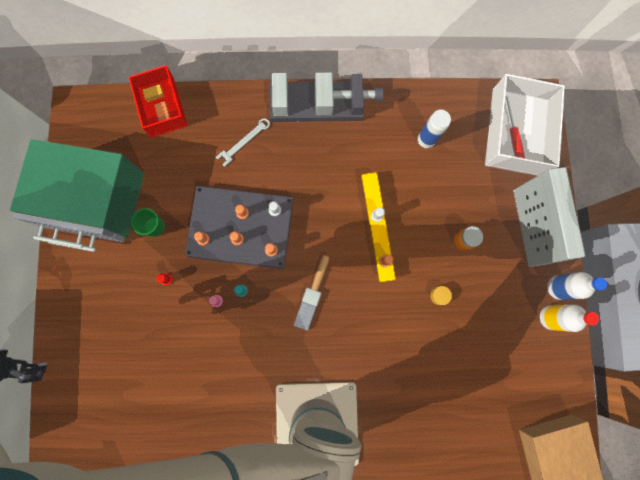

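View pics/scene1.png

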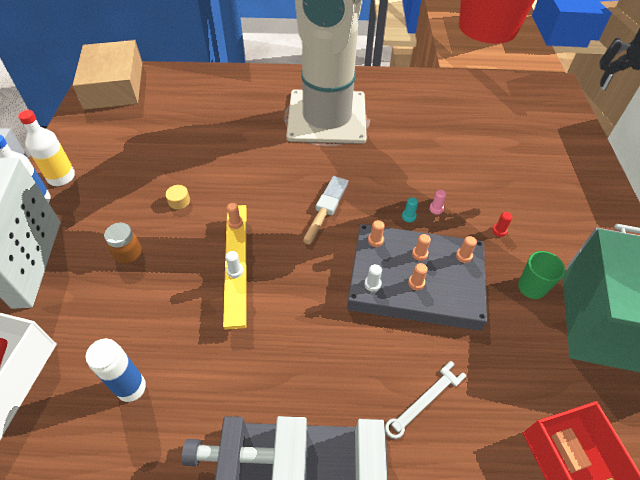

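The top view shows the plate (about 190-292, 187-267) with copper at (202,238), (236,238), (241,211) and (271,249), and steel at (274,208). The stand runs from (370,175) to (387,280), with steel at (378,213) and copper at (387,260). The cup is at (147,222) and the jar at (470,237).

```bash
python3 - <<'E'
from h import *
def cloud(d):
    f=K(d);v,u=np.mgrid[:480,:640].astype(float)
    x=(u-d["cx"])/f;y=(v-d["cy"])/f;a,b=x,y
    for _ in range(30): s=1+d["k1"]*(a*a+b*b);a,b=x/s,y/s
    P=np.stack([a,b,np.ones_like(a)],-1)*d["depth"][...,None]
    M=np.array(d["world_to_cam"]); return (P-M[:3,3])@M[:3,:3]
for n in("top","scene"):
    d=np.load(n+".npy",allow_pickle=True).item(); W=cloud(d); z=W[...,2]; ok=d["depth"]>0
    reg=ok&(W[...,0]>350)&(W[...,0]<800)&(abs(W[...,1])<420)
    m=(reg&(z>85)&(z<103)).astype(np.uint8)
    c,l,st,ce=cv2.connectedComponentsWithStats(m)
    print(n)
    for i in range(1,c):
        if st[i,4]>25:
            p=W[l==i]; ctr=(p[:,:2].min(0)+p[:,:2].max(0))/2
            print(ce[i].round(),st[i,4],p.mean(0).round(1),ctr.round(1),np.ptp(p,0).round(),d["img"][l==i].mean(0).round())
    r,g,b=[d["img"][...,k].astype(int) for k in range(3)]
    ye=reg&(r>150)&(g>120)&(b<90)&(z>25)&(z<50)
    pl=reg&(z>32)&(z<48)&(r<110)&(abs(r-b)<30)&(W[...,1]>0)
    for nm,mm in(("stand",ye),("plate",pl)):
        c,l,st,ce=cv2.connectedComponentsWithStats(cv2.morphologyEx(mm.astype(np.uint8),cv2.MORPH_CLOSE,np.ones((25,25))))
        i=1+np.argmax(st[1:,4]); p=W[(l==i)&mm]; R=cv2.minAreaRect(p[:,:2].astype(np.float32)); print(nm,R,p[:,2].mean(),cv2.boxPoints(R).round(1).tolist())
E
```

```text
top
[431. 132.] 61 [ 741.8 -316.9   94. ] [ 750.1 -324.7] [37. 45. 17.] [ 79. 102. 146.]
[274. 206.] 74 [552.2  96.3  95.1] [552.9  97.1] [23. 23. 15.] [204. 206. 200.]
[240. 209.] 73 [546.3 180.3  94.4] [547.2 180.8] [23. 22. 14.] [215. 133.  84.]
[379. 211.] 72 [ 532.4 -168.6   94.6] [ 533.1 -168.8] [24. 20. 14.] [229. 225. 206.]
[199. 236.] 80 [479.5 284.3  94.6] [479.8 285.2] [23. 23. 17.] [216. 134.  85.]
[234. 236.] 76 [477.9 194.9  94.7] [478.3 195.3] [23. 24. 14.] [217. 134.  85.]
[270. 247.] 72 [446.7 106.5  94.8] [446.5 106.9] [22. 20. 14.] [222. 138.  85.]
[388. 259.] 78 [ 411.7 -184.1   94.6] [ 412.3 -184.5] [23. 23. 15.] [172. 102.  57.]
stand ((505.54443359375, -172.69313049316406), (288.48248291015625, 41.50251770019531), 7.091508388519287) 39.51095810635774 [[359.79998779296875, -169.89999389648438], [365.0, -211.10000610351562], [651.2000122070312, -175.5], [646.0999755859375, -134.3000030517578]]
plate ((513.4622192382812, 191.6724090576172), (261.970947265625, 190.4665069580078), 81.88325500488281) 39.8032201863209 [[400.70001220703125, 75.4000015258789], [589.2000
[... 590 characters left out ...]
23. 15.] [226. 165. 117.]
[375. 271.] 140 [555.   95.3  94.1] [551.5  95.9] [24. 24. 14.] [224. 227. 223.]
[120. 376.] 188 [ 769.8 -315.9   94.2] [ 761.7 -326.1] [43. 44. 18.] [ 57.  95. 150.]
stand ((504.37335205078125, -175.90048217773438), (292.4789123535156, 40.48854446411133), 7.064305782318115) 40.07379284542194 [[356.79998779296875, -173.8000030517578], [361.70001220703125, -214.0], [652.0, -178.0], [647.0, -137.8000030517578]]
plate ((512.8662109375, 189.49417114257812), (259.28045654296875, 193.43460083007812), 81.7835922241211) 40.006821753321056 [[398.6000061035156, 75.0], [590.0999755859375, 47.400001525878906], [627.0999755859375, 304.0], [435.70001220703125, 331.6000061035156]]
```

Emit:
send_rows([
  [60, [0.6, -0.8, 0], [0, 0, 0]],
  [60, [0.6, -0.8, 0], [0, 0, 0]],
  [60, [0.6, -0.8, 0], [0, 0, 0]],
  [60, [0.6, -0.8, 0], [0, 0, 0]],
  [60, [0.6, -0.8, 0], [0, 0, 0]],
  [60, [0.6, -0.8, 0], [0, 0, 0]],
  [60, [0.6, -0.8, 0], [0, 0, 0]],
  [60, [0.6, -0.8, 0], [0, 0, 0]],
])

```text
clock: 1.1
eef_pos: [483.2, 234.6, 248.2]
tool_rot: [-3.142, -0.0, 2.838]
force: [1.0, -0.3, -0.3]
width: 59.8
gripper_force: 0.0
```

Emit:
send_rows([
  [60, [0.54, -0.46, 0], [0, 0, 0]],
  [60, [0.54, -0.46, 0], [0, 0, 0]],
  [60, [0, 0, -0.8], [0, 0, 0]],
  [60, [0, 0, -0.8], [0, 0, 0]],
  [60, [0, 0, -0.7], [0, 0, 0]],
  [60, [0, 0, -0.4], [0, 0, 0]],
  [60, [0, 0, -0.2], [0, 0, 0]],
  [60, [0, 0, 0], [0, 0, 0]],
])

```text
clock: 2.1
eef_pos: [546.9, 180.9, 73.8]
tool_rot: [-3.141, -0.001, 2.838]
force: [-0.1, 0.6, 0.3]
width: 59.9
gripper_force: 0.0
```

Emit:
send_rows([
  [15, [0, 0, 0], [0, 0, 0]],
  [15, [0, 0, 0], [0, 0, 0]],
  [15, [0, 0, 0], [0, 0, 0]],
  [15, [0, 0, 0], [0, 0, 0]],
  [15, [0, 0, 0], [0, 0, 0]],
])

```text
clock: 2.72
eef_pos: [548.0, 181.4, 75.6]
tool_rot: [3.14, 0.002, 2.838]
force: [-0.1, 0.3, 5.9]
width: 22.7
gripper_force: 58.7
```

Emit:
send_rows([
  [15, [0, 0, 0.3], [0, 0, 0]],
  [15, [0, 0, 0.6], [0, 0, 0]],
  [15, [0, 0, 0.8], [0, 0, 0]],
  [15, [0, 0, 0], [0, 0, 0]],
])

```text
clock: 3.22
eef_pos: [549.8, 181.8, 180.8]
tool_rot: [3.136, 0.007, 2.838]
force: [0.5, 1.2, -2.5]
width: 22.5
gripper_force: 59.1
```

Emit:
send_rows([
  [15, [0.1, -0.4, 0], [0, 0, 0]],
  [15, [0.12, -0.8, 0], [0, 0, 0]],
  [15, [0.12, -0.9, 0], [0, 0, 0]],
  [15, [0.12, -0.9, 0], [0, 0, 0]],
  [15, [0.12, -0.9, 0], [0, 0, 0]],
  [15, [0.12, -0.9, 0], [0, 0, 0]],
  [15, [0.1, -0.6, 0], [0, 0, 0]],
  [15, [0.07, -0.33, 0], [0, 0, 0]],
])

```text
clock: 4.22
eef_pos: [598.5, -165.3, 175.6]
tool_rot: [-3.141, -0.002, 2.835]
force: [0.7, 0.2, -2.5]
width: 22.3
gripper_force: 59.1
```

Emit:
send_rows([
  [15, [0, 0, 0], [0, 0, 0]],
  [15, [0, 0, 0], [0, 0, 0]],
])

```text
clock: 4.47
eef_pos: [599.3, -159.9, 176.0]
tool_rot: [3.14, -0.002, 2.84]
force: [-0.2, 0.8, -2.2]
width: 22.5
gripper_force: 59.1
```

```bash
python3 - <<'E'
from h import *
d=get_image("scene"); s=sensors.read_state(); print(s["eef_pos"],s["width"],s["force"],s["gripper_force"])
cv2.imwrite("pics/s2.png",cv2.resize(d["img"][120:340,130:350,::-1],None,fx=2.7,fy=2.7))
E
```

```text
[ 599.42318801 -159.74663033  176.10967821] 22.810784429234946 [ 0.30971079 -0.28503902 -2.08076822] 59.095523189753294
```

View pics/s2.png

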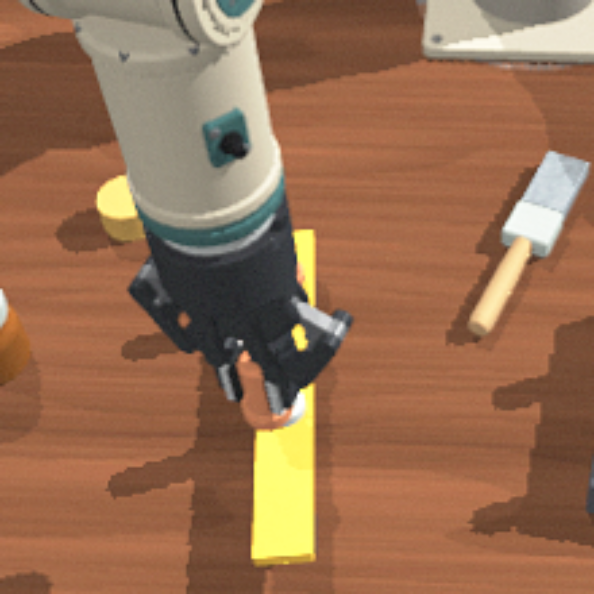

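Emit:
send_rows([
  [15, [0, -0.05, -0.4], [0, 0, 0]],
  [15, [0, 0, -0.5], [0, 0, 0]],
  [15, [0, 0, -0.4], [0, 0, 0]],
  [15, [0, 0, -0.2], [0, 0, 0]],
  [15, [0, 0, -0.1], [0, 0, 0]],
  [15, [0, 0, -0.05], [0, 0, 0]],
  [15, [0, 0, 0], [0, 0, 0]],
])

```text
clock: 5.4
eef_pos: [599.8, -165.7, 77.9]
tool_rot: [3.141, 0.001, 2.838]
force: [0.4, -0.2, -2.2]
width: 22.2
gripper_force: 59.1
```

Emit:
send_rows([
  [15, [0, 0.05, 0], [0, 0, 0]],
  [15, [0, 0, -0.03], [0, 0, 0]],
  [15, [0, 0, 0], [0, 0, 0]],
])

```text
clock: 5.78
eef_pos: [599.7, -162.5, 75.7]
tool_rot: [3.141, 0.0, 2.838]
force: [1.2, 0.9, -1.3]
width: 22.9
gripper_force: 59.3
```

Emit:
send_rows([
  [30, [0, 0, 0], [0, 0, 0]],
  [50, [0, 0, 0], [0, 0, 0]],
  [60, [0, 0, 0], [0, 0, 0]],
  [60, [0, 0, 0], [0, 0, 0]],
  [60, [0, 0, 0.5], [0, 0, 0]],
  [60, [0, 0, 0.8], [0, 0, 0]],
  [60, [0, 0, 0.2], [0, 0, 0]],
  [60, [0, 0, 0.0], [0, 0, 0]],
])

```text
clock: 6.78
eef_pos: [599.8, -162.8, 166.2]
tool_rot: [3.141, 0.002, 2.838]
force: [-0.1, 0.0, -0.6]
width: 60.0
gripper_force: 0.0
```

Emit:
send_rows([
  [60, [-0.56, -0.07, 0], [0, 0, 0]],
  [60, [-0.56, -0.06, 0], [0, 0, 0]],
  [60, [0, 0, 0], [0, 0, 0]],
  [60, [0, 0, -0.6], [0, 0, 0]],
  [60, [0, 0, -0.5], [0, 0, 0]],
  [60, [0, 0, -0.26], [0, 0, 0]],
  [60, [0, 0, -0.1], [0, 0, 0]],
  [60, [0, 0, 0], [0, 0, 0]],
])

```text
clock: 7.78
eef_pos: [532.6, -170.5, 77.9]
tool_rot: [3.142, 0.0, 2.838]
force: [0.2, 0.4, 0.2]
width: 60.0
gripper_force: 0.0
```

Emit:
send_rows([
  [15, [0, 0, 0], [0, 0, 0]],
  [15, [0, 0, 0], [0, 0, 0]],
  [15, [0, 0, 0], [0, 0, 0]],
  [15, [0, 0, 0], [0, 0, 0]],
  [15, [0, 0, 0], [0, 0, 0]],
])

```text
clock: 8.4
eef_pos: [532.8, -170.8, 78.9]
tool_rot: [3.142, 0.002, 2.838]
force: [-0.7, 0.0, 6.4]
width: 22.5
gripper_force: 58.7
```

Emit:
send_rows([
  [15, [0, 0, 0.3], [0, 0, 0]],
  [15, [0, 0, 0.6], [0, 0, 0]],
  [15, [0, 0, 0.6], [0, 0, 0]],
  [15, [0, 0, 0], [0, 0, 0]],
  [15, [0.05, 0.4, 0], [0, 0, 0]],
  [15, [0.06, 0.6, 0], [0, 0, 0]],
  [15, [0.06, 0.8, 0], [0, 0, 0]],
  [15, [0.06, 0.8, 0], [0, 0, 0]],
])

```text
clock: 9.4
eef_pos: [545.2, -13.3, 167.1]
tool_rot: [-3.141, -0.002, 2.837]
force: [0.6, 0.2, -2.9]
width: 22.9
gripper_force: 59.1
```

Emit:
send_rows([
  [15, [0.07, 0.8, 0], [0, 0, 0]],
  [15, [0.07, 0.8, 0], [0, 0, 0]],
  [15, [0.07, 0.8, 0], [0, 0, 0]],
  [15, [0.07, 0.8, 0], [0, 0, 0]],
  [15, [0.06, 0.7, 0], [0, 0, 0]],
  [15, [0.06, 0.5, 0], [0, 0, 0]],
  [15, [0, 0, 0], [0, 0, 0]],
  [15, [0, 0, 0], [0, 0, 0]],
])

```text
clock: 10.4
eef_pos: [569.3, 248.2, 167.0]
tool_rot: [-3.139, -0.001, 2.837]
force: [0.7, -0.7, -2.4]
width: 22.5
gripper_force: 59.2
```

Emit:
send_rows([
  [15, [0, 0, -0.4], [0, 0, 0]],
  [15, [0, 0, -0.5], [0, 0, 0]],
  [15, [0, 0, -0.3], [0, 0, 0]],
  [15, [0, 0, -0.2], [0, 0, 0]],
  [15, [0, 0, -0.05], [0, 0, 0]],
  [15, [0, 0, 0], [0, 0, 0]],
  [15, [0, 0, 0], [0, 0, 0]],
])

```text
clock: 11.28
eef_pos: [570.6, 249.7, 81.8]
tool_rot: [3.141, 0.001, 2.838]
force: [-0.0, -0.0, -2.2]
width: 22.4
gripper_force: 59.2
```

Emit:
send_rows([
  [15, [0, 0, -0.03], [0, 0, 0]],
  [15, [0, 0, -0.02], [0, 0, 0]],
  [15, [0, 0, 0], [0, 0, 0]],
])

```text
clock: 11.65
eef_pos: [570.3, 249.6, 78.9]
tool_rot: [3.141, 0.001, 2.838]
force: [-1.4, -1.1, 5.7]
width: 22.4
gripper_force: 60.0
```

Emit:
send_rows([
  [30, [0, 0, 0], [0, 0, 0]],
  [50, [0, 0, 0], [0, 0, 0]],
  [60, [0, 0, 0], [0, 0, 0]],
  [60, [0, 0, 0], [0, 0, 0]],
  [60, [0, 0, 0.5], [0, 0, 0]],
  [60, [0, 0, 0.8], [0, 0, 0]],
  [60, [0, 0, 0.2], [0, 0, 0]],
  [60, [0, 0, 0.0], [0, 0, 0]],
])

```text
clock: 12.65
eef_pos: [570.3, 249.6, 168.5]
tool_rot: [3.141, 0.001, 2.838]
force: [-0.2, 0.4, -0.4]
width: 59.8
gripper_force: 0.0
```

Emit:
send_rows([
  [60, [-0.5, -0.3, 0], [0, 0, 0]],
  [60, [-0.6, -0.35, 0], [0, 0, 0]],
  [60, [-0.43, -0.26, 0], [0, 0, 0]],
  [60, [0, 0, 0], [0, 0, 0]],
  [60, [0, 0, 0], [0, 0, 0]],
])

```text
clock: 13.28
eef_pos: [478.6, 195.2, 167.2]
tool_rot: [-3.142, -0.0, 2.838]
force: [0.5, 0.0, 0.5]
width: 60.0
gripper_force: 0.0
```

```bash
python3 - <<'E'
from h import *
d=get_image("scene"); s=sensors.read_state(); print(s["eef_pos"])
cv2.imwrite("pics/s3.png",cv2.resize(d["img"][110:340,190:520,::-1],None,fx=2.4,fy=2.4))
E
```

```text
[478.94428527 195.43538911 167.32369729]
```

View pics/s3.png

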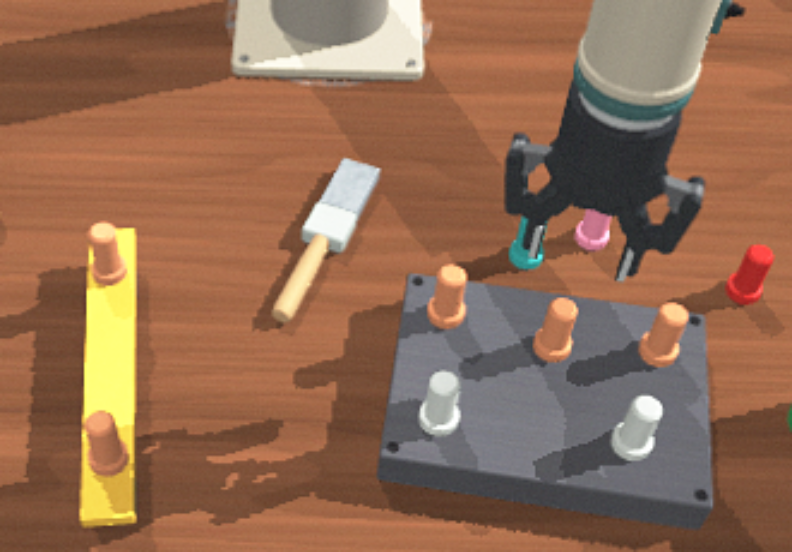

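The picture shows both steels on the plate (crop 440,403 and 637,428), three coppers still on the plate, and two coppers on the stand (crop 105,255 and 105,443), all upright. Next I pick the middle copper.

Emit:
send_rows([
  [60, [0, 0, -0.6], [0, 0, 0]],
  [60, [0, 0, -0.5], [0, 0, 0]],
  [60, [0, 0, -0.28], [0, 0, 0]],
  [60, [0, 0, -0.1], [0, 0, 0]],
  [60, [0, 0, 0], [0, 0, 0]],
])

```text
clock: 13.95
eef_pos: [478.6, 195.1, 78.8]
tool_rot: [-3.142, -0.0, 2.838]
force: [0.3, -0.2, 0.4]
width: 60.0
gripper_force: 0.0
```

Emit:
send_rows([
  [15, [0, 0, 0], [0, 0, 0]],
  [15, [0, 0, 0], [0, 0, 0]],
  [15, [0, 0, 0], [0, 0, 0]],
  [15, [0, 0, 0], [0, 0, 0]],
  [15, [0, 0, 0], [0, 0, 0]],
])

```text
clock: 14.58
eef_pos: [478.8, 195.2, 80.0]
tool_rot: [3.14, 0.001, 2.838]
force: [-0.5, 0.6, 6.1]
width: 22.7
gripper_force: 58.9
```

Emit:
send_rows([
  [15, [0, 0, 0.3], [0, 0, 0]],
  [15, [0, 0, 0.6], [0, 0, 0]],
  [15, [0, 0, 0.6], [0, 0, 0]],
  [15, [0, 0, 0], [0, 0, 0]],
  [15, [0.05, -0.4, 0], [0, 0, 0]],
  [15, [0.1, -0.6, 0], [0, 0, 0]],
  [15, [0.12, -0.8, 0], [0, 0, 0]],
  [15, [0.12, -0.8, 0], [0, 0, 0]],
])

```text
clock: 15.58
eef_pos: [500.7, 37.6, 167.7]
tool_rot: [-3.141, -0.002, 2.839]
force: [0.4, -0.2, -2.5]
width: 22.1
gripper_force: 59.2
```

Emit:
send_rows([
  [15, [0.13, -0.8, 0], [0, 0, 0]],
  [15, [0.13, -0.8, 0], [0, 0, 0]],
  [15, [0.13, -0.8, 0], [0, 0, 0]],
  [15, [0.1, -0.7, 0], [0, 0, 0]],
  [15, [0.08, -0.39, 0], [0, 0, 0]],
  [15, [0, 0, 0], [0, 0, 0]],
  [15, [0, 0, 0], [0, 0, 0]],
  [15, [0, 0, 0], [0, 0, 0]],
])

```text
clock: 16.58
eef_pos: [535.5, -168.7, 168.7]
tool_rot: [3.141, -0.001, 2.84]
force: [0.1, -0.1, -2.8]
width: 22.5
gripper_force: 59.2
```

Emit:
send_rows([
  [15, [0, 0, -0.4], [0, 0, 0]],
  [15, [0, 0, -0.5], [0, 0, 0]],
  [15, [0, 0, -0.3], [0, 0, 0]],
  [15, [0, 0, -0.2], [0, 0, 0]],
  [15, [0, 0, -0.05], [0, 0, 0]],
  [15, [0, 0, 0], [0, 0, 0]],
  [15, [0, 0, 0], [0, 0, 0]],
])

```text
clock: 17.45
eef_pos: [536.4, -170.7, 82.9]
tool_rot: [3.142, 0.001, 2.838]
force: [0.3, 0.3, -2.6]
width: 22.5
gripper_force: 59.2
```

Emit:
send_rows([
  [15, [0, 0, -0.03], [0, 0, 0]],
  [15, [0, 0, -0.02], [0, 0, 0]],
  [15, [0, 0, 0], [0, 0, 0]],
])

```text
clock: 17.82
eef_pos: [536.1, -170.7, 80.0]
tool_rot: [3.142, 0.001, 2.838]
force: [-1.9, 0.3, 5.4]
width: 22.6
gripper_force: 60.2
```

Emit:
send_rows([
  [30, [0, 0, 0], [0, 0, 0]],
  [50, [0, 0, 0], [0, 0, 0]],
  [60, [0, 0, 0], [0, 0, 0]],
  [60, [0, 0, 0], [0, 0, 0]],
  [60, [0, 0, 0.5], [0, 0, 0]],
  [60, [0, 0, 0.8], [0, 0, 0]],
  [60, [0, 0, 0.2], [0, 0, 0]],
  [60, [0, 0, 0.0], [0, 0, 0]],
])

```text
clock: 18.82
eef_pos: [536.2, -170.6, 169.7]
tool_rot: [3.141, 0.002, 2.838]
force: [0.0, -0.2, 0.1]
width: 60.3
gripper_force: 0.0
```

Emit:
send_rows([
  [60, [-0.2, 0.6, 0], [0, 0, 0]],
  [60, [-0.25, 0.8, 0], [0, 0, 0]],
  [60, [-0.25, 0.8, 0], [0, 0, 0]],
  [60, [-0.25, 0.8, 0], [0, 0, 0]],
  [60, [-0.25, 0.8, 0], [0, 0, 0]],
  [60, [-0.19, 0.5, 0], [0, 0, 0]],
  [60, [-0.1, 0.32, 0], [0, 0, 0]],
  [60, [0, 0, 0], [0, 0, 0]],
])

```text
clock: 19.82
eef_pos: [445.1, 107.8, 167.9]
tool_rot: [-3.14, -0.003, 2.841]
force: [-0.3, 0.4, -0.3]
width: 60.2
gripper_force: 0.0
```

Emit:
send_rows([
  [60, [0, 0, 0], [0, 0, 0]],
  [60, [0, 0, -0.6], [0, 0, 0]],
  [60, [0, 0, -0.5], [0, 0, 0]],
  [60, [0, 0, -0.3], [0, 0, 0]],
  [60, [0, 0, -0.1], [0, 0, 0]],
  [60, [0, 0, 0], [0, 0, 0]],
])

```text
clock: 20.58
eef_pos: [446.6, 105.8, 79.0]
tool_rot: [-3.141, -0.0, 2.836]
force: [0.0, -0.4, 0.4]
width: 60.0
gripper_force: 0.0
```

Emit:
send_rows([
  [15, [0, 0, 0], [0, 0, 0]],
  [15, [0, 0, 0], [0, 0, 0]],
  [15, [0, 0, 0], [0, 0, 0]],
  [15, [0, 0, 0], [0, 0, 0]],
  [15, [0, 0, 0], [0, 0, 0]],
])

```text
clock: 21.2
eef_pos: [446.9, 106.7, 79.9]
tool_rot: [3.141, 0.001, 2.838]
force: [-0.6, 0.2, 5.6]
width: 22.4
gripper_force: 58.6
```

Emit:
send_rows([
  [15, [0, 0, 0.3], [0, 0, 0]],
  [15, [0, 0, 0.6], [0, 0, 0]],
  [15, [0, 0, 0.6], [0, 0, 0]],
  [15, [0, 0, 0], [0, 0, 0]],
  [15, [0.04, -0.4, 0], [0, 0, 0]],
  [15, [0.06, -0.6, 0], [0, 0, 0]],
  [15, [0.06, -0.8, 0], [0, 0, 0]],
  [15, [0.06, -0.8, 0], [0, 0, 0]],
])

```text
clock: 22.2
eef_pos: [458.9, -50.4, 168.0]
tool_rot: [-3.141, -0.002, 2.839]
force: [1.2, 0.3, -2.1]
width: 22.1
gripper_force: 59.1
```

Emit:
send_rows([
  [15, [0.08, -0.8, 0], [0, 0, 0]],
  [15, [0.06, -0.7, 0], [0, 0, 0]],
  [15, [0.05, -0.4, 0], [0, 0, 0]],
  [15, [0.03, -0.24, 0], [0, 0, 0]],
  [15, [0, 0, 0], [0, 0, 0]],
  [15, [0, 0, 0], [0, 0, 0]],
  [15, [0, 0, 0], [0, 0, 0]],
  [15, [0, 0, 0], [0, 0, 0]],
])

```text
clock: 23.2
eef_pos: [472.9, -176.9, 169.2]
tool_rot: [3.141, -0.0, 2.839]
force: [0.9, -0.5, -1.7]
width: 22.2
gripper_force: 59.2
```

Emit:
send_rows([
  [15, [0, 0, -0.4], [0, 0, 0]],
  [15, [0, 0, -0.5], [0, 0, 0]],
  [15, [0, 0, -0.3], [0, 0, 0]],
  [15, [0, 0, -0.2], [0, 0, 0]],
  [15, [0, 0, -0.05], [0, 0, 0]],
  [15, [0, 0, 0], [0, 0, 0]],
  [15, [0, 0, 0], [0, 0, 0]],
])

```text
clock: 24.08
eef_pos: [473.3, -177.9, 82.8]
tool_rot: [-3.142, 0.001, 2.838]
force: [-0.1, -0.3, -1.3]
width: 22.6
gripper_force: 59.2
```

Emit:
send_rows([
  [15, [0, 0, -0.03], [0, 0, 0]],
  [15, [0, 0, -0.02], [0, 0, 0]],
  [15, [0, 0, 0], [0, 0, 0]],
])

```text
clock: 24.45
eef_pos: [473.1, -177.8, 80.0]
tool_rot: [3.142, 0.001, 2.838]
force: [-0.5, 1.3, 6.4]
width: 22.7
gripper_force: 60.0
```

Emit:
send_rows([
  [30, [0, 0, 0], [0, 0, 0]],
  [50, [0, 0, 0], [0, 0, 0]],
  [60, [0, 0, 0], [0, 0, 0]],
  [60, [0, 0, 0], [0, 0, 0]],
  [60, [0, 0, 0.5], [0, 0, 0]],
  [60, [0, 0, 0.8], [0, 0, 0]],
  [60, [0, 0, 0.4], [0, 0, 0]],
  [60, [0, 0, 0.0], [0, 0, 0]],
])

```text
clock: 25.45
eef_pos: [474.0, -178.2, 182.8]
tool_rot: [-3.142, 0.004, 2.838]
force: [0.1, 0.4, -0.9]
width: 60.2
gripper_force: 0.0
```

Emit:
send_rows([
  [60, [0, 0.6, 0.2], [0, 0, 0]],
  [60, [0, 0.8, 0], [0, 0, 0]],
  [60, [0, 0.8, 0], [0, 0, 0]],
  [60, [0, 0.6, 0], [0, 0, 0]],
  [60, [0, 0, 0], [0, 0, 0]],
  [60, [0, 0, 0], [0, 0, 0]],
])

```text
clock: 26.2
eef_pos: [472.3, -10.5, 192.3]
tool_rot: [-3.14, -0.001, 2.837]
force: [-0.1, -0.7, 0.2]
width: 60.0
gripper_force: 0.0
```

```bash
python3 - <<'E'
from h import *
d=get_image("scene"); t=get_image("top"); 
cv2.imwrite("pics/s4.png",cv2.resize(d["img"][110:340,190:520,::-1],None,fx=2.4,fy=2.4))
def cloud(d):
    f=K(d);v,u=np.mgrid[:480,:640].astype(float)
    x=(u-d["cx"])/f;y=(v-d["cy"])/f;a,b=x,y
    for _ in range(30): s=1+d["k1"]*(a*a+b*b);a,b=x/s,y/s
    P=np.stack([a,b,np.ones_like(a)],-1)*d["depth"][...,None]
    M=np.array(d["world_to_cam"]); return (P-M[:3,3])@M[:3,:3]
th=np.radians(7.08)
for n,d in(("top",t),("scene",d)):
    W=cloud(d);z=W[...,2]
    m=((d["depth"]>0)&(W[...,0]>350)&(W[...,0]<700)&(abs(W[...,1])<420)&(z>85)&(z<103)).astype(np.uint8)
    c,l,st,ce=cv2.connectedComponentsWithStats(m)
    for i in range(1,c):
        if st[i,4]>25:
            p=W[l==i]; q=(p[:,:2].min(0)+p[:,:2].max(0))/2
            dx,dy=q-[505,-174.3]
            print(n,q.round(1),np.ptp(p,0).round(),"stand",round(dx*np.cos(th)+dy*np.sin(th),1),round(dy*np.cos(th)-dx*np.sin(th),1),d["img"][l==i].mean(0).round())
E
```

```text
top [ 595.6 -159.4] [22. 21. 14.] stand 91.7 3.6 [221. 133.  77.]
top [566.8 249.5] [22. 22. 14.] stand 113.6 413.0 [187. 190. 184.]
top [553.2  97.2] [23. 23. 17.] stand 81.3 263.5 [189. 192. 186.]
top [ 535.4 -168. ] [23. 23. 15.] stand 30.9 2.5 [192. 115.  65.]
top [480.1 284.8] [24. 24. 15.] stand 31.8 458.7 [202. 121.  76.]
top [ 473.5 -175.2] [23. 22. 12.] stand -31.4 3.0 [224. 137.  75.]
top [ 412.  -184.3] [23. 23. 11.] stand -93.5 1.5 [220. 133.  75.]
scene [ 412.1 -188.3] [22. 23. 14.] stand -93.9 -2.5 [234. 182. 129.]
scene [ 472.9 -179. ] [24. 24. 14.] stand -32.4 -0.8 [238. 188. 131.]
scene [480.2 283.1] [23. 23. 14.] stand 31.8 456.9 [231. 172. 121.]
scene [ 534.9 -171.7] [23. 24. 15.] stand 30.0 -1.1 [219. 156. 108.]
scene [553.1  95.4] [23. 24. 15.] stand 81.0 261.7 [230. 232. 229.]
scene [570.9 247.7] [23. 22. 14.] stand 117.4 410.7 [221. 224. 221.]
scene [ 598.2 -164. ] [23. 24. 15.] stand 93.7 -1.3 [238. 190. 132.]
```

View pics/s4.png

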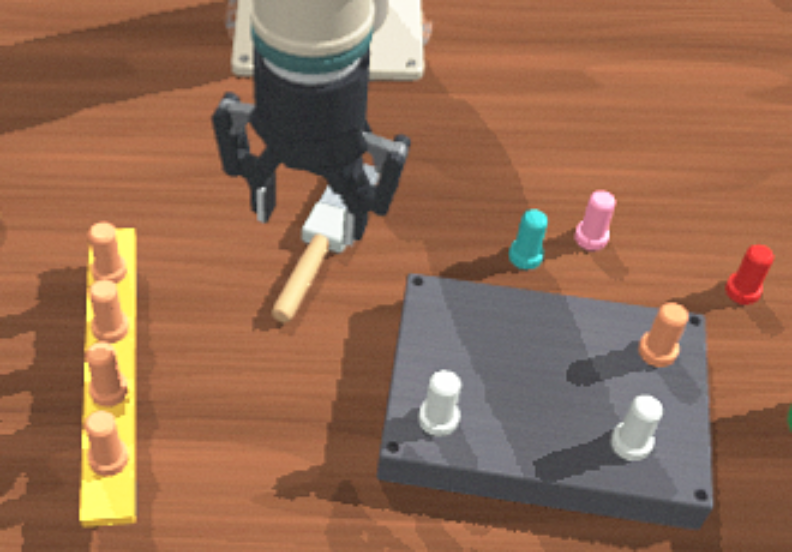

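The picture shows four coppers upright along the stand (crop x≈105, y 250–445) and within about 4 mm of its centre line. One copper (663,335) and both steels stand on the plate, and the arm is clear.

```bash
python3 -c "
from cell import ctrl; print(ctrl.finish_job())"
```

```text
the job is handed in; nothing more can be done
None
```

The job is handed in after about 26 s: in the last pictures four copper electrodes stand upright on the stand and the fifth copper and both steel dummies on the plate; the cup and jar were not approached, and the judge's result was not shown.

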